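Fill the drainage jar through the swing funnel

TASK

Swing the funnel on its arm fully home, over the open jar on the filling stand, then tip the six clay lumps out of the scoop, through the funnel, into the jar, without handling the lumps themselves. Then stand the empty scoop upright on the bench again and let go, leaving the funnel over the jar and the pots, bottle and other things around where they are.

Things in the scene. Friction and masses are not known exactly. Their poses are not given: they have to be found in the camera images.
- stand: filling stand, fixed to the bench: a grey base plate 250 x 110 x 10 mm along its x, a clear jar and an aluminium column. Origin on the bench under the jar's axis; the column stands at x = +155 mm of this frame
- jar_floor (a point): centre of the inside floor of the clear narrow jar clamped on the stand: 74 mm outside and 66 mm inside diameter, 100 mm tall, floor at height 15 mm
- jar_mouth (a point): centre of the open mouth of that jar, height 110 mm
- pivot (a point): on the vertical hinge axis of the funnel arm, on top of the stand's column, height 190 mm; 155 mm from the jar's axis
- funnel_arm (a joint): angle (rad) of the swing arm that carries the funnel; 0 = against its stop with the funnel over the jar, grows counterclockwise seen from above as the funnel swings away, up to 1.6. Stiff hinge (about 0.25 N m), it stays where it is left
- funnel_mouth (a point): centre of the rim of the aluminium funnel on the arm: rim 136 mm outside diameter at height 190 mm, cone down to a spout of 56 mm inside diameter whose lower end is at height 118 mm; 155 mm from the pivot
- swing_handle (a point): grip point of the arm's handle: a black upright round post, 22 mm diameter, from 190 to 250 mm height, on the arm 60 mm from the pivot, between pivot and funnel; this point is at height 235 mm
- scoop: white open-fronted scoop, loose. Pan 80 mm wide, x from -65 to +86 mm, floor 3 mm thick, side walls 42 mm high; the nose at +x is 66 mm wide, open, its floor ramped up 12 degrees, its cheeks 29 mm high. Origin at the underside of the pan; x points to the nose, z up
- scoop_grip (a point): middle of the scoop's black bar handle, above the pan: bar 20 mm wide and 22 mm high (75 to 97 mm above the underside), along the scoop's x from -65 to +40 mm of the scoop's origin; this point is 86 mm above the underside at x = 0. Axes as the scoop's
- scoop_nose (a point): middle of the nose's edge, 86 mm ahead of the scoop's origin, 9 mm above its underside
- lump1: brown lump of fired clay, one of the six in the scoop, roundish, about 24 mm across, 14 g; origin at its middle
- lump2: brown lump of fired clay, one of the six in the scoop, roundish, about 24 mm across, 14 g; origin at its middle
- lump3: brown lump of fired clay, one of the six in the scoop, roundish, about 24 mm across, 14 g; origin at its middle
- lump4: brown lump of fired clay, one of the six in the scoop, roundish, about 24 mm across, 14 g; origin at its middle
- lump5: brown lump of fired clay, one of the six in the scoop, roundish, about 24 mm across, 14 g; origin at its middle
- lump6: brown lump of fired clay, one of the six in the scoop, roundish, about 24 mm across, 14 g; origin at its middle
- pot_near: bystander: black plant pot with soil, 72 mm diameter at the top, 72 mm tall (seedling leaves up to 86 mm); origin at its foot's centre
- pot_mid: bystander: black plant pot with soil, 72 mm diameter at the top, 72 mm tall (seedling leaves up to 86 mm); origin at its foot's centre
- pot_side: bystander: black plant pot with soil, 72 mm diameter at the top, 72 mm tall (seedling leaves up to 86 mm); origin at its foot's centre
- lidded_jar: bystander: closed jar with a lid, 68 mm diameter, 95 mm tall; origin at its foot's centre
- trowel: bystander: flat hand tool 200 mm long, lying on the bench along its x
- squeeze_bottle: bystander: white bottle, 60 mm diameter, 170 mm tall; origin at its foot's centre
Not all that is in view belongs to the job. Leave any orange or purple look-alike of the scoop alone.

How it is judged:
By the outcome, as a careful person would: the job done as asked, in the order asked, and still so for the second after the job is handed in, with the robot touching nothing.
It also fails if it takes over 72 s, if anything falls off the work surface, if the arm or the gripper's body presses on something with over 40 N, if the wrist force passes 120 N, or if a joint passes its speed limit or range.

ROBOT

A 6-joint arm with a two-finger parallel gripper is mounted at the origin on the work surface. World frame = base frame: x ahead of the robot, y to its left, z up, the work surface at z = 0. Lengths are in m, angles in degrees, forces in N, time in s.
With the tool pointing down it reaches from about 0.4 to 0.825 m from the base axis. Payload 7 kg.
Tool frame: the origin (TCP) lies on the centre line of the jaws, within the pads' length; the fingertips stand 19 mm ahead of it and the grasp point (between the pads) is the TCP; z points along the fingers, y is the line along which they close (so a half turn about z gives the same grasp; the last joint's range is limited). The gripper opens to 88 mm and grips with 3 to 60 N. Pads are 19 mm wide; open, the fingers measure 130 mm over their backs; the gripper's body (78 mm by 193 mm) begins 47 mm behind the grasp point.
Start: joints at [-47.607, 20.546, 0.682, 0, -70.136, -16.507], TCP at [0.295, -0.607, 0.246] pointing down, gripper open.
Joint ranges: [-176.03, 176.03], [-82.01, 121.73], [-58.28, 71.71], [-173.87, 95.51], [-174.79, -0.11], [-173.66, 173.66]. Speed limits (degrees/s): [136.94, 136.94, 172.46, 180, 180, 180].

INTERFACE

Orientations are given as [roll, pitch, yaw] about the fixed x, y, z axes, in that order (R = Rz(yaw) Ry(pitch) Rx(roll)).
In Python, from plant import ctrl gives the robot as it stands.
- The arm moves only by the tool move_arm, never from a script. Its argument "motion" is a list of rows, each a list of 3 entries, a list of its own where there are three numbers: the shift along the tool's x, y, z in mm, then the turn, a rotation vector about the tool's x, y, z in degrees, then the closure, from 0 (fully open) to 1 (shut). A call has 1 to 10 rows; each row is the pose to reach, as a shift and turn from the pose commanded when the call began, along the tool's axes at that moment; what a row does not reach only later rows make up. A row lasts 1/12 s, in which the tool goes at most 41.7 mm and 7.16 degrees, less where a joint would pass 70% of its speed; a pose out of reach is approached as far as the arm can. A call with a gripper value outside its range is refused whole. The fingers move at their own pace and stop on an object; the grip force is fixed at half the most. Time passes only in rows, so rows that repeat a pose let the fingers close. It gives the time, the measured TCP pose, the force, the opening and the grip force at its end, in the units of the state.
- ctrl.get_obs(): the state, without advancing time (a new reading comes with each control period).
- ctrl.snapshot(name): name is "scene" or "top" or "wrist"; returns a dict with "color" (480x640x3 uint8, blue, green, red), "camera_matrix" (3x3 intrinsics, pixels), "cam_to_world" (4x4, takes a point from camera to world coordinates). Camera axes: x right, y up, looking along -z (the intrinsics and any distortion apply to the point x, -y, -z); pixel columns grow to the right and rows downward; lengths in m; the calibration is good to about 2 mm. A picture is of the moment at which its call begins. There is no depth.
- ctrl.close_job(): hands the job in; it is judged then, once.
The state is a dict: "clock": time; "joint_pos": joint angles; "qvel": joint speeds; "tau": joint torques, N m; "tool_pos": TCP position; "orientation": TCP orientation; "force": force on the tool from outside, world axes, zero at the start; "moment": the same for the moment, N m; "opening": finger opening in m; "gripper_force": force on a finger pad.
Only numpy, scipy, OpenCV 4.12 (cv2) and the standard library are available. Lean on these libraries where they do the work, as an engineer would, in place of code of your own. Each camera call takes 0.05 s, during which the arm holds its last target. There are 200 camera calls.

## Working session

There is one attempt and no reset: what is moved stays moved. The work goes in short steps, Python scripts to look and compute and a tool call to move; the robot and the scene stay as the last step left them, time stands still between calls to the robot, and variables do not carry over. Pictures are saved under pics/ and viewed, at most 10 in all, crops included, and the job is handed in when it is done.

Besides the shell and the picture viewer there is one more tool, called as a command line: name --argument value ..., lists and objects as JSON in quotes. move_arm: Moves the arm, as the interface text tells. Its arguments: {"type":"object","properties":{"motion":{"type":"array"}},"required":["motion"]}

```bash
mkdir -p pics; ls; python3 - <<'E'
from plant import ctrl
import cv2,numpy as np,pickle
o=ctrl.get_obs();print(o)
for n in("scene","top"):
    s=ctrl.snapshot(n);cv2.imwrite(f"pics/{n}0.png",s["color"]);pickle.dump(s,open(f"pics/{n}0.pkl","wb"))
    print(n,s["camera_matrix"].round(1).tolist(),s["cam_to_world"].round(4).tolist(),[k for k in s])
E
```

```text
pics
{'clock': 0.0, 'joint_pos': array([-4.76082327e+01,  2.05915892e+01,  6.32111372e-01, -2.09735780e-02,
       -7.01352141e+01, -1.65074976e+01]), 'qvel': array([ 0.04297175, -0.03034273,  0.05077939,  0.00844814, -0.10772631,
       -0.04791145]), 'tau': array([ 3.30801277e-04, -5.82726073e+01,  2.93056262e+01,  6.99755609e+00,
        6.77667311e-03, -1.99087417e-04]), 'tool_pos': array([ 0.29445418, -0.60686507,  0.24460561]), 'orientation': array([ 1.79903608e+02, -8.00493474e-03, -1.54122867e+02]), 'force': array([-0.1669475 ,  0.89874859, -0.19949117]), 'moment': array([ 0.06279358,  0.01051247, -0.01948836]), 'gripper_force': 0.0, 'opening': 0.0876828925482107}
scene [[482.2, 0.0, 320.9], [0.0, 482.2, 239.9], [0.0, 0.0, 1.0]] [[0.8441, -0.3828, 0.3755, 0.8712], [0.5362, 0.6087, -0.5848, -0.6141], [-0.0047, 0.695, 0.719, 0.9094], [0.0, 0.0, 0.0, 1.0]] ['color', 'camera_matrix', 'cam_to_world']
top [[607.9, 0.0, 324.2], [0.0, 607.9, 242.7], [0.0, 0.0, 1.0]] [[-0.0296, 0.9889, -0.1453, 0.2419], [-0.9996, -0.0297, 0.0016, -0.0016], [-0.0027, 0.1453, 0.9894, 1.7172], [0.0, 0.0, 0.0, 1.0]] ['color', 'camera_matrix', 'cam_to_world']
```

View pics/scene0.png

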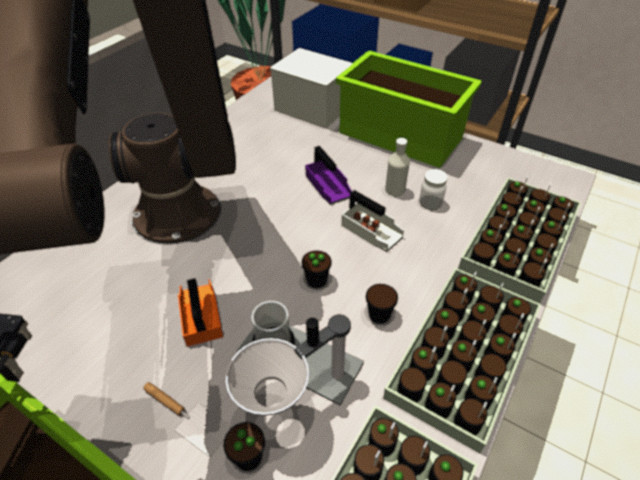

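View pics/top0.png

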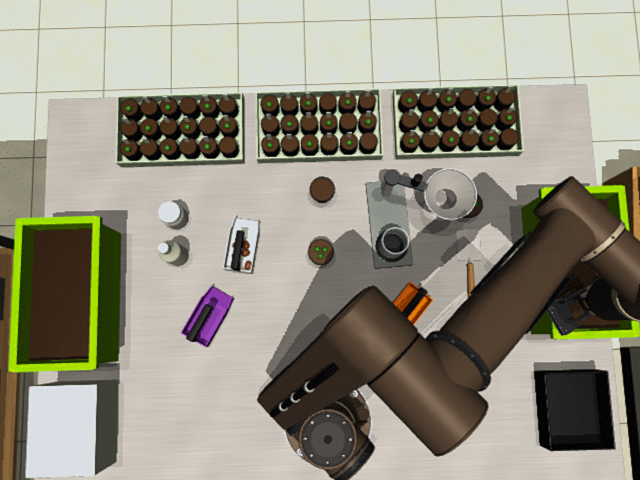

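The pictures show three scoop candidates. The white one holds the lumps, at top (241,245) and scene (373,222). The purple one is at top (208,315) and scene (328,180), and the orange one at top (412,300) and scene (200,312). I choose the white one. The funnel is swung out at top (450,195) and scene (268,375), its pivot is at top (390,181), the handle post at top (417,181) and the open jar at top (393,242).

```bash
cat > h.py <<'E'
import cv2,numpy as np,pickle
def ray(s,px):
    K=s["camera_matrix"];T=s["cam_to_world"]
    d=np.array([(px[0]-K[0,2])/K[0,0],-(px[1]-K[1,2])/K[1,1],-1.])
    d=T[:3,:3]@d;return T[:3,3],d/np.linalg.norm(d)
def onz(s,px,z):
    c,d=ray(s,px);return c+d*(z-c[2])/d[2]
def tri(obs):
    A=np.zeros((3,3));b=np.zeros(3);R=[]
    for s,p in obs:
        c,d=ray(s,p);P=np.eye(3)-np.outer(d,d);A+=P;b+=P@c;R.append((c,P))
    x=np.linalg.solve(A,b);return x,[float(np.linalg.norm(P@(x-c))) for c,P in R]
def proj(s,X):
    K=s["camera_matrix"];T=s["cam_to_world"];q=T[:3,:3].T@(np.asarray(X)-T[:3,3])
    return np.array([K[0,2]+K[0,0]*q[0]/-q[2],K[1,2]-K[1,1]*q[1]/-q[2]])
def load(n):return pickle.load(open(f"pics/{n}.pkl","rb"))
def snap(n,f):
    from plant import ctrl
    s=ctrl.snapshot(n);pickle.dump(s,open(f"pics/{f}.pkl","wb"));cv2.imwrite(f"pics/{f}.png",s["color"]);return s
E
python3 - <<'E'
from h import *
S,T=load("scene0"),load("top0")
def c(s,x,y,w,h,k):return cv2.resize(s["color"][y:y+h,x:x+w],(w*k,h*k),interpolation=cv2.INTER_CUBIC)
a=np.vstack([c(T,210,205,66,75,4),c(S,335,185,75,75,4)[:,:264]])
a=c(T,215,205,60,75,4);b=c(S,335,185,75,75,4)
d=c(T,360,160,130,75,4)[:, :400]
e=c(S,220,300,145,75,4)[:, :400]
top=np.zeros((300,780,3),np.uint8)
out=np.zeros((600,800,3),np.uint8)
out[:300,:240]=a;out[300:,:300]=b;out[:300,300:700]=d
out[300:,300:800]=c(S,220,300,125,75,4)
cv2.imwrite("pics/comp.png",out)
for n,t,s,z in[("funnel",(450,195),(268,375),.19),("pivot",(390,181),(340,325),.19),("handle top",(417,181),(313,322),.25),("jar",(393.5,241.5),(270,318),.11),("scoophandle",(238,250),(367,205),.09)]:
    print(n,tri([(T,t),(S,s)]),onz(T,t,z),onz(S,s,z))
E
```

```text
funnel (array([ 0.58273098, -0.33156611,  0.18133805]), [0.001006752184315129, 0.001006752184315206]) [ 0.58010757 -0.33041955  0.19      ] [ 0.58685857 -0.33421723  0.19      ]
pivot (array([ 0.62843302, -0.17875601,  0.17105817]), [0.0026328761250362185, 0.0026328761250360515]) [ 0.6216157  -0.17817695  0.19      ] [ 0.63653796 -0.18813922  0.19      ]
handle top (array([ 0.60955497, -0.23797427,  0.23901866]), [0.0028157157690132575, 0.0028157157690130723]) [ 0.60467162 -0.2380164   0.25      ] [ 0.61583288 -0.242194    0.25      ]
jar (array([ 0.4769862 , -0.19194222,  0.09410505]), [0.0011799030528606576, 0.0011799030528605453]) [ 0.47551564 -0.18925706  0.11      ] [ 0.48386276 -0.20100154  0.11      ]
scoophandle (array([0.46984345, 0.23123925, 0.07728142]), [0.0002903713239132668, 0.00029037132391328236]) [0.46783715 0.22926222 0.09      ] [0.47618011 0.21853583 0.09      ]
```

View pics/comp.png

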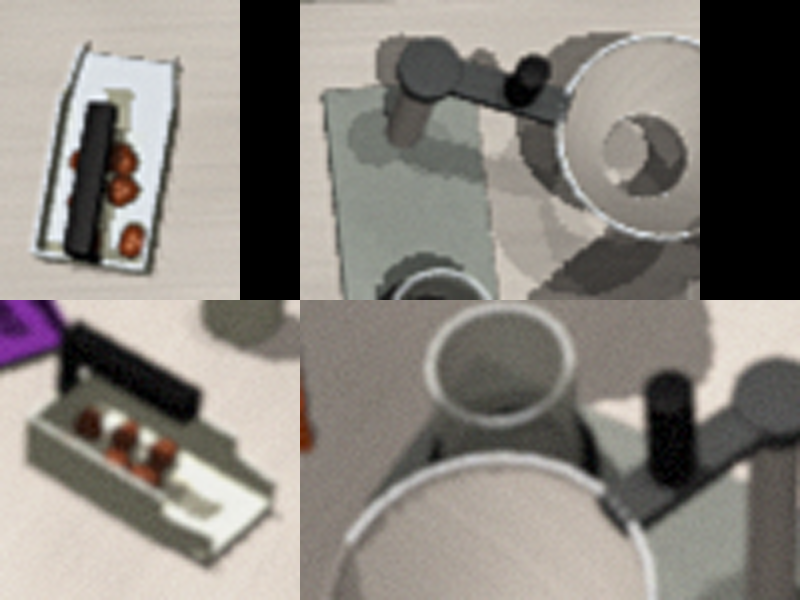

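The crop confirms it: a white pan with brown lumps, a black bar, and its nose away from the robot (+x). The stand crop shows the pivot, black post and funnel clearly. I'll move above the post next and measure with the wrist camera.

```bash
cat >> h.py <<'E'
from scipy.spatial.transform import Rotation as Ro
def plan(*targets,start=None):
    """targets: (xyz m, rpy deg); prints shift mm / rotvec deg in the axes of the present tool"""
    from plant import ctrl
    o=ctrl.get_obs();p=o["tool_pos"];R=Ro.from_euler("xyz",o["orientation"],degrees=True)
    if start is not None:p=np.array(start[0]);R=Ro.from_euler("xyz",start[1],degrees=True)
    print("now",p.round(4),o["orientation"].round(2),"t",round(o["clock"],2),"F",o["force"].round(1),"open",round(o["opening"],4))
    for x,r in targets:
        print((R.inv().apply(np.array(x)-p)*1000).round(1).tolist(),(R.inv()*Ro.from_euler("xyz",r,degrees=True)).as_rotvec(degrees=True).round(1).tolist())
E
python3 -c "
from h import *
plan(([.30,-.6,.42],[180,0,-150]),([.58,-.22,.42],[180,0,-110]))"
```

```text
now [ 0.2945 -0.6069  0.2447] [ 1.7992e+02 -1.0000e-02 -1.5412e+02] t 0.1 F [ 0.7 -0.2 -0.3] open 0.0876
[-7.9, 4.1, -175.3] [0.1, -0.0, -4.1]
[-425.7, 223.7, -175.0] [0.1, 0.0, -44.1]
```

move_arm --motion '[[[0,0,-40],[0,0,0],0],[[0,0,-80],[0,0,0],0],[[0,0,-120],[0,0,0],0],[[-20,10,-160],[0,0,-6],0],[[-60,30,-175],[0,0,-12],0],[[-426,224,-175],[0,0,-44],0],[[-426,224,-175],[0,0,-44],0],[[-426,224,-175],[0,0,-44],0],[[-426,224,-175],[0,0,-44],0],[[-426,224,-175],[0,0,-44],0]]'

```text
clock: 0.93
tool_pos: [0.4544, -0.3904, 0.4187]
orientation: [180.0, 0.0, -109.7]
force: [-0.3, -0.3, 0.6]
opening: 0.0875
gripper_force: 0.0
```

move_arm --motion '[[[-203,-60,0],[0,0,0],0],[[-203,-60,0],[0,0,0],0],[[-203,-60,0],[0,0,0],0],[[-203,-60,0],[0,0,0],0],[[-203,-60,0],[0,0,0],0],[[-203,-60,0],[0,0,0],0],[[-203,-60,0],[0,0,0],0]]'

```text
clock: 1.52
tool_pos: [0.5811, -0.22, 0.4177]
orientation: [179.9, -0.0, -109.9]
force: [-0.4, -0.3, -0.6]
opening: 0.0876
gripper_force: 0.0
```

```bash
python3 -c "
from h import *
s=snap('wrist','w1');plan()
print(s['camera_matrix'].tolist(),s['cam_to_world'].round(3).tolist())
for X in([.625,-.182,.19],[.607,-.24,.25],[.582,-.332,.19],[.478,-.193,.11]):print(proj(s,X))
T=snap('top','top1')
"
```

```text
now [ 0.5803 -0.2214  0.4182] [ 1.7992e+02 -2.0000e-02 -1.0999e+02] t 1.57 F [1.  0.1 0.5] open 0.0875
[[344.5036741532343, 0.0, 319.6074417827289], [0.0, 344.5036741532343, 240.1248920259946], [0.0, 0.0, 1.0]] [[-0.94, -0.331, -0.082, 0.558], [0.341, -0.911, -0.234, -0.282], [0.003, -0.248, 0.969, 0.556], [0.0, 0.0, 0.0, 1.0]]
[292.55279768 260.01006618]
[283.20971791 215.9632573 ]
[278.87453615 111.65038402]
[399.93812618 196.69547364]
```

View pics/w1.png

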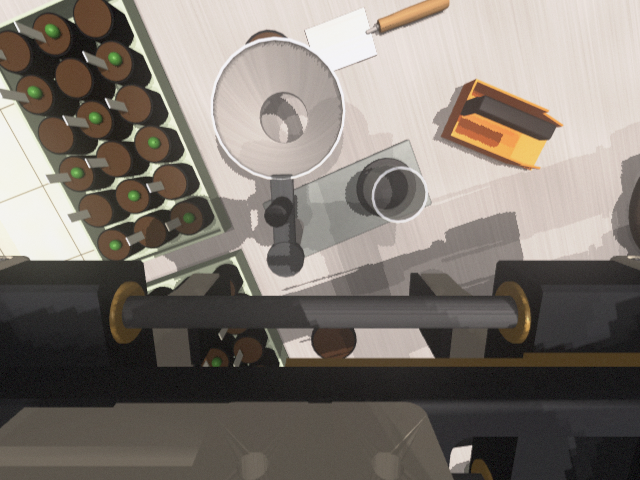

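The wrist view shows the funnel rim centred at about (278,109), the post top at (277,209), the pivot at (285,260) and the open jar mouth at (401,194). All are within a few pixels of the predicted positions.

```bash
python3 - <<'E'
from h import *
S,T,W=load("scene0"),load("top0"),load("w1")
for n,t,s,w in[("funnel",(449.8,195),(267.5,374.5),(278.5,109)),("pivot",(388.8,179.3),(339.8,324.5),(286,259)),("handle top",(418,179.5),(312.8,322),(277,207)),("jar",(393.5,241),(269.5,316.5),(401,194))]:
    x,e=tri([(T,t),(S,s),(W,w)]);print(n,x.round(4),np.round(e,4),tri([(T,t),(W,w)])[0].round(4),tri([(S,s),(W,w)])[0].round(4))
E
```

```text
funnel [ 0.5822 -0.3327  0.1837] [0.0016 0.0015 0.0026] [ 0.5833 -0.3353  0.1727] [ 0.583  -0.3338  0.1867]
pivot [ 0.6319 -0.179   0.1742] [0.0025 0.0014 0.0036] [ 0.6354 -0.1784  0.1611] [ 0.6331 -0.1833  0.1825]
handle top [ 0.6114 -0.2434  0.2437] [0.0021 0.0046 0.0055] [ 0.6153 -0.246   0.219 ] [ 0.6125 -0.2457  0.2488]
jar [ 0.476  -0.1925  0.0998] [0.0031 0.0007 0.0026] [ 0.4761 -0.1923  0.102 ] [ 0.4741 -0.1929  0.0977]
```

```bash
python3 -c "
from h import *
plan(([.6117,-.242,.3],[180,0,-107.6]),([.6117,-.242,.235],[180,0,-107.6]))"
```

```text
now [ 0.5798 -0.2224  0.4185] [ 1.7995e+02 -2.0000e-02 -1.1007e+02] t 1.62 F [-1.  -0.4  0.4] open 0.0873
[7.4, -36.9, 118.5] [0.0, -0.0, -2.5]
[7.4, -36.9, 183.5] [0.0, -0.0, -2.5]
```

move_arm --motion '[[[7,-37,40],[0,0,-2.5],0],[[7,-37,80],[0,0,-2.5],0],[[7,-37,118],[0,0,-2.5],0],[[7,-37,145],[0,0,-2.5],0],[[7,-37,165],[0,0,-2.5],0],[[7,-37,183],[0,0,-2.5],0],[[7,-37,183],[0,0,-2.5],0.4],[[7,-37,183],[0,0,-2.5],0.8],[[7,-37,183],[0,0,-2.5],1],[[7,-37,183],[0,0,-2.5],1]]'

```text
clock: 2.45
tool_pos: [0.6128, -0.2425, 0.2381]
orientation: [-179.8, 0.0, -107.6]
force: [0.6, 1.0, -0.2]
opening: 0.0669
gripper_force: 0.0
```

```bash
python3 -c "
from h import *
s=snap('wrist','w2');plan()
P=np.array([.63,-.1845])
T=[]
for a in np.arange(252.4,182,-6.94):
    a=max(a,183);x=P+.06*np.array([np.cos(np.radians(a)),np.sin(np.radians(a))]);T.append(([*x,.235],[180,0,a]))
plan(*T)"
```

```text
now [ 0.6128 -0.2422  0.2379] [-1.7983e+02  2.0000e-02 -1.0764e+02] t 2.5 F [-0.3  0.1  0.2] open 0.0626
now [ 0.6128 -0.2422  0.2379] [-1.7983e+02  2.0000e-02 -1.0764e+02] t 2.5 F [-0.3  0.1  0.2] open 0.0626
[-0.2, 1.0, 2.9] [-0.2, 0.0, -0.0]
[-0.6, 8.3, 2.9] [-0.2, 0.0, 6.9]
[-2.0, 15.4, 2.9] [-0.2, 0.0, 13.8]
[-4.1, 22.4, 2.8] [-0.2, 0.1, 20.8]
[-7.1, 29.0, 2.8] [-0.2, 0.1, 27.7]
[-10.9, 35.2, 2.8] [-0.2, 0.1, 34.7]
[-15.3, 40.9, 2.8] [-0.2, 0.1, 41.6]
[-20.5, 46.0, 2.8] [-0.1, 0.1, 48.5]
[-26.2, 50.5, 2.8] [-0.1, 0.1, 55.5]
[-32.4, 54.3, 2.8] [-0.1, 0.1, 62.4]
[-39.1, 57.2, 2.8] [-0.1, 0.1, 69.4]
```

move_arm --motion '[[[0,0,0],[0,0,0],1],[[0,0,0],[0,0,0],1],[[0,0,0],[0,0,0],1],[[0,0,0],[0,0,0],1],[[0,0,0],[0,0,0],1],[[0,0,0],[0,0,0],1],[[0,0,0],[0,0,0],1],[[0,0,0],[0,0,0],1]]'

```text
clock: 3.17
tool_pos: [0.6129, -0.242, 0.2361]
orientation: [-179.9, -0.0, -107.6]
force: [4.4, -3.5, -1.8]
opening: 0.0211
gripper_force: 30.0
```

move_arm --motion '[[[0,3,0],[0,0,3.5],1],[[-0.5,7,0],[0,0,7],1],[[-1,11,0],[0,0,10.5],1],[[-2,15,0],[0,0,14],1],[[-3,18,0],[0,0,17.5],1],[[-4,22,0],[0,0,21],1],[[-5.5,25,0],[0,0,24.5],1],[[-7,28.5,0],[0,0,28],1],[[-9,31.5,0],[0,0,31.5],1],[[-11,34.5,0],[0,0,35],1]]'

```text
clock: 4.0
tool_pos: [0.5848, -0.22, 0.2361]
orientation: [-179.9, 0.2, -142.8]
force: [10.1, 1.4, -4.6]
opening: 0.0214
gripper_force: 30.0
```

move_arm --motion '[[[0,3,0],[0,0,3.5],1],[[-0.5,7,0],[0,0,7],1],[[-1,11,0],[0,0,10.5],1],[[-2,15,0],[0,0,14],1],[[-3,18,0],[0,0,17.5],1],[[-4,22,0],[0,0,21],1],[[-5.5,25,0],[0,0,24.5],1],[[-7,28.5,0],[0,0,28],1],[[-9,31,0],[0,0,31],1],[[-10,33,0],[0,0,33],1]]'

```text
clock: 4.83
tool_pos: [0.5743, -0.1898, 0.2362]
orientation: [-179.8, 0.4, -175.7]
force: [20.4, -23.2, -17.2]
opening: 0.0211
gripper_force: 30.0
```

```bash
python3 -c "
from h import *
s=snap('wrist','w3');plan();snap('top','top3');snap('scene','scene3')
from plant import ctrl
print(ctrl.get_obs()['moment'])"
```

```text
now [ 0.5742 -0.1899  0.2361] [-179.77    0.36 -175.8 ] t 4.88 F [ 17.3 -12.4 -10.8] open 0.0217
[-4.3410954  -5.72158038  0.18486003]
```

move_arm --motion '[[[-3,0,0],[0,0,0],1],[[-3,1,0],[0,0,1],1],[[-3,2,0],[0,0,1],1],[[-3,2,0],[0,0,1],1]]'

```text
clock: 5.32
tool_pos: [0.5745, -0.1898, 0.2362]
orientation: [-179.7, 0.1, -176.6]
force: [8.7, -20.9, -8.3]
opening: 0.0212
gripper_force: 30.0
```

```bash
python3 -c "
from h import *
S,T=snap('scene','s4'),snap('top','t4')
def c(s,x,y,w,h,k):return cv2.resize(s['color'][y:y+h,x:x+w],(w*k,h*k),interpolation=cv2.INTER_CUBIC)
out=np.hstack([c(T,350,160,100,120,4),c(S,220,250,100,120,4)])
cv2.imwrite('pics/c4.png',out)"
```

```text
(no output)
```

View pics/c4.png

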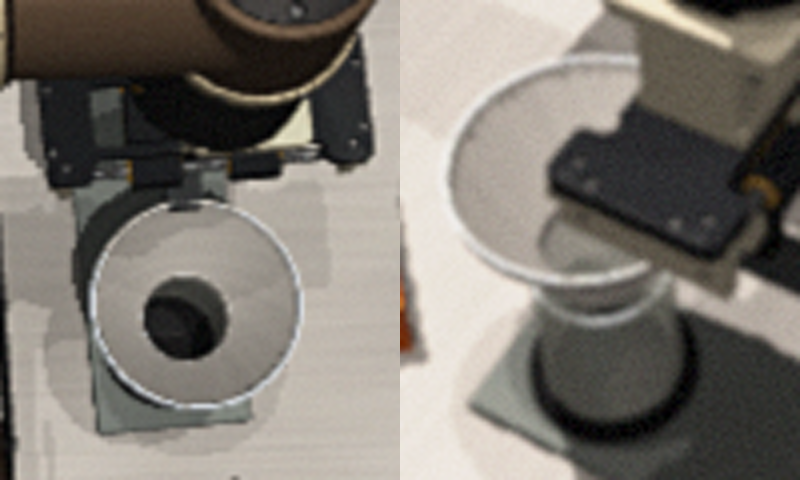

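The funnel sits concentric over the jar at c4 crop (196,304). Pushing 2 mm further moved nothing, so the arm is at its stop. I'll release, go up and head towards the scoop.

move_arm --motion '[[[-3,0,0],[0,0,0],0.5],[[-3,0,0],[0,0,0],0],[[-3,0,0],[0,0,0],0],[[-3,0,0],[0,0,0],0],[[-3,0,-20],[0,0,0],0],[[-3,0,-60],[0,0,0],0],[[-3,0,-100],[0,0,0],0],[[0,40,-140],[0,0,0],0],[[0,80,-170],[0,0,0],0],[[0,120,-170],[0,0,0],0]]'

```text
clock: 6.25
tool_pos: [0.5678, -0.084, 0.4061]
orientation: [-180.0, 0.3, -176.7]
force: [1.9, -0.1, 1.0]
opening: 0.0822
gripper_force: 0.0
```

```bash
python3 - <<'E'
from h import *
T=snap('top','t5');S=snap('scene','s5')
def ell(s,roi,thr):
    x,y,w,h=roi;g=cv2.cvtColor(s["color"][y:y+h,x:x+w],cv2.COLOR_BGR2GRAY)
    m=(g>thr).astype(np.uint8)
    for c in cv2.findContours(m,cv2.RETR_LIST,cv2.CHAIN_APPROX_NONE)[0]:
        if len(c)>60:
            e=cv2.fitEllipse(c);print(len(c),(e[0][0]+x,e[0][1]+y),e[1])
ell(T,(365,200,70,70),215);print();ell(S,(220,255,80,80),205)
print(onz(T,(399,236),.19))
def blk(s,roi):
    x,y,w,h=roi;m=(s["color"][y:y+h,x:x+w].max(2)<60).astype(np.uint8)
    n,l,st,ce=cv2.connectedComponentsWithStats(m)
    for i in range(1,n):
        if st[i,4]>60:
            pts=np.argwhere(l==i)[:,::-1]+[x,y];print(ce[i]+[x,y],st[i],cv2.minAreaRect(pts.astype(np.float32)))
print("handle");blk(T,(215,205,60,75));blk(S,(340,185,60,50))
plan()
E
```

```text
227 (232.43934154510498, 298.0706443786621) (26.322368621826172, 84.74225616455078)
[ 0.47758949 -0.19453857  0.19      ]
handle
[242.96764706 252.88823529] [ 16  13  26  62 680] ((240.18043518066406, 250.179931640625), (61.974876403808594, 23.52750015258789), 80.7538833618164)
[365.55882353 203.12032086] [  9   6  36  25 374] ((365.8497314453125, 203.0447540283203), (38.892112731933594, 16.055461883544922), 15.422160148620605)
now [ 0.5678 -0.0797  0.4049] [ 179.92    0.33 -176.36] t 6.35 F [ 0.8  0.1 -1.3] open 0.0864
```

```bash
python3 -c "
from h import *
plan(([.50,.225,.36],[180,0,-190]))"
```

```text
now [ 0.5678 -0.0797  0.4049] [ 179.92    0.33 -176.36] t 6.35 F [ 0.8  0.1 -1.3] open 0.0864
[48.6, 308.4, 45.1] [0.1, 0.3, 13.6]
```

move_arm --motion '[[[49,308,45],[0,0,13.6],0],[[49,308,45],[0,0,13.6],0],[[49,308,45],[0,0,13.6],0],[[49,308,45],[0,0,13.6],0],[[49,308,45],[0,0,13.6],0],[[49,308,45],[0,0,13.6],0],[[49,308,45],[0,0,13.6],0],[[49,308,45],[0,0,13.6],0],[[49,308,45],[0,0,13.6],0],[[49,308,45],[0,0,13.6],0]]'

```text
clock: 7.18
tool_pos: [0.4994, 0.222, 0.3558]
orientation: [-179.9, -0.1, 170.0]
force: [0.1, -0.9, -0.2]
opening: 0.0874
gripper_force: 0.0
```

```bash
python3 -c "
from h import *
s=snap('wrist','w6');S=snap('scene','s6');T=snap('top','t6');plan()
from plant import ctrl
print(ctrl.get_obs()['joint_pos'].round(1))
for x in([.4698,.2312,.086],[.47,.23,0]):print(proj(s,x))
cv2.imwrite('pics/c6.png',s['color'][:340])
"
```

```text
now [0.5004 0.2199 0.3567] [180.     0.   169.77] t 7.33 F [-0.5 -0.6 -0.7] open 0.0877
[  44.3    5.3   -4.9    0.   -79.8 -144.5]
[322.49483156 184.66919448]
[321.25223324 179.49641449]
```

View pics/c6.png

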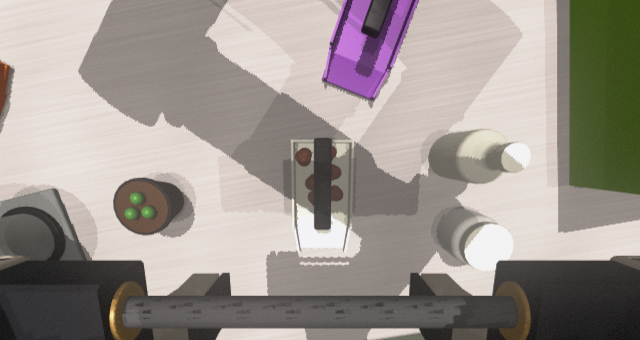

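The wrist view shows the white scoop with its bar from (322,138) to (322,229), the nose at row 258 and six lumps inside. The bystanders are well clear, with the pot at (148,207), the bottle at (475,155) and the lidded jar at (478,240).

```bash
python3 - <<'E'
from h import *
W,S,T,S0=load("w6"),load("s6"),load("t6"),load("scene0")
g=W["color"].max(2);m=(g[120:250,305:345]<58).astype(np.uint8)
n,l,st,ce=cv2.connectedComponentsWithStats(m);i=1+st[1:,4].argmax()
p=np.argwhere(l==i)[:,::-1]+[305,120];r=cv2.minAreaRect(p.astype(np.float32));print(r,p.min(0),p.max(0))
c,(w,h),a=r
rear=(c[0],p[:,1].min());front=(c[0],p[:,1].max()+1)
A,B=onz(W,rear,.097),onz(W,front,.097);print(A,B,np.linalg.norm(A-B),np.degrees(np.arctan2(*(B-A)[[1,0]])))
for q in((A+B)/2,A,B):print("scene",proj(S0,q),"top",proj(T,q))
print("tri",tri([(W,c),(S0,(365.8,203))]))
# ends in the scene view
m=(S0["color"][185:240,340:400].max(2)<60).astype(np.uint8);n,l,st,ce=cv2.connectedComponentsWithStats(m);i=1+st[1:,4].argmax()
p=np.argwhere(l==i)[:,::-1]+[340,185];print(cv2.approxPolyDP(cv2.convexHull(p.astype(np.int32)),2,True)[:,0].tolist())
# nose edge line / white pan corners in wrist
for px in((294,252),(352,252)):print(onz(W,px,.03))
E
```

```text
((322.5, 173.0), (22.0, 15.0), 90.0) [315 162] [330 184]
[0.44390953 0.235648   0.097     ] [0.46919001 0.23123288 0.097     ] 0.02566311881390865 -9.906545964408886
scene [363.2274934  196.94014277] top [236.11086435 253.85967279]
scene [359.33786114 194.74788971] top [235.32900045 258.55324119]
scene [367.15532832 199.1539274 ] top [236.89096926 249.1766637 ]
tri (array([0.46029645, 0.23522873, 0.07677316]), [0.003678869789345842, 0.0036788697893458044])
[[383, 214], [351, 208], [350, 192], [354, 191], [383, 207]]
[0.56008949 0.1752465  0.03      ]
[0.57423279 0.25538835 0.03      ]
```

```bash
python3 - <<'E'
from h import *
W,S0=load("w6"),load("scene0")
g=W["color"][:,:,:].astype(int).max(2)
for c in(318,323,328):print(c,g[132:146,c].tolist(),g[222:236,c].tolist())
for r in(142,160,200,220):print(r,g[r,310:336].tolist())
A,B=onz(W,(322.5,138),.097),onz(W,(322.5,229),.097);print(A,B,np.linalg.norm(A-B),np.degrees(np.arctan2(*(B-A)[[1,0]])))
print(tri([(W,(322.5,138)),(S0,(352,191))]),tri([(W,(322.5,229)),(S0,(383.5,207))]))
E
```

```text
318 [131, 134, 132, 130, 130, 113, 73, 61, 64, 65, 69, 65, 69, 68] [79, 75, 79, 78, 79, 78, 77, 121, 187, 210, 211, 230, 245, 246]
323 [133, 135, 131, 131, 130, 114, 67, 60, 67, 66, 63, 66, 65, 67] [73, 75, 80, 80, 79, 75, 78, 118, 185, 211, 210, 224, 244, 245]
328 [133, 130, 131, 132, 130, 112, 73, 63, 66, 63, 63, 66, 69, 66] [74, 74, 74, 79, 77, 79, 75, 137, 201, 208, 222, 239, 245, 246]
142 [147, 144, 146, 128, 70, 60, 67, 64, 69, 67, 66, 68, 67, 63, 66, 64, 66, 70, 63, 64, 63, 74, 120, 125, 148, 153]
160 [88, 162, 165, 143, 70, 60, 65, 65, 66, 62, 64, 60, 63, 64, 63, 61, 61, 62, 65, 62, 57, 70, 111, 130, 134, 130]
200 [87, 84, 85, 85, 64, 61, 67, 63, 64, 65, 64, 67, 65, 66, 65, 63, 67, 64, 68, 59, 63, 86, 89, 90, 90, 86]
220 [245, 245, 246, 234, 108, 75, 79, 78, 76, 73, 73, 78, 75, 77, 73, 74, 76, 73, 69, 66, 92, 230, 244, 246, 245, 245]
[0.41837952 0.24010671 0.097     ] [0.51992077 0.22237297 0.097     ] 0.10307817295790311 -9.90654596440885
(array([0.41883503, 0.24039975, 0.09497587]), [0.0005941046678097832, 0.0005941046678097827]) (array([0.51946036, 0.22268944, 0.10071424]), [0.0003969015447894299, 0.00039690154478936224])
```

The bar is 103 mm long with its top at z≈0.097 and yaw about -10°. The grip point is (0.481, 0.229, 0.086).

```bash
python3 -c "
from h import *
plan(([.481,.229,.14],[180,0,170]),([.481,.229,.086],[180,0,170]))"
```

```text
now [0.5004 0.2199 0.3567] [180.     0.   169.77] t 7.33 F [-0.5 -0.6 -0.7] open 0.0877
[20.8, 5.5, 216.7] [0.0, 0.0, -0.2]
[20.8, 5.5, 270.7] [0.0, 0.0, -0.2]
```

move_arm --motion '[[[21,5.5,40],[0,0,0],0],[[21,5.5,80],[0,0,0],0],[[21,5.5,120],[0,0,0],0],[[21,5.5,160],[0,0,0],0],[[21,5.5,200],[0,0,0],0],[[21,5.5,230],[0,0,0],0],[[21,5.5,250],[0,0,0],0.2],[[21,5.5,262],[0,0,0],0.4],[[21,5.5,270],[0,0,0],0.6],[[21,5.5,270],[0,0,0],0.7]]'

```text
clock: 8.17
tool_pos: [0.4805, 0.2282, 0.0852]
orientation: [-179.9, -0.1, 169.7]
force: [-0.8, -0.2, -0.2]
opening: 0.0667
gripper_force: 0.0
```

move_arm --motion '[[[0,0,0],[0,0,0],1],[[0,0,0],[0,0,0],1],[[0,0,0],[0,0,0],1],[[0,0,0],[0,0,0],1],[[0,0,0],[0,0,0],1],[[0,0,0],[0,0,0],1],[[0,0,0],[0,0,0],1],[[0,0,0],[0,0,0],1],[[0,0,0],[0,0,0],1]]'

```text
clock: 8.92
tool_pos: [0.4805, 0.2295, 0.0866]
orientation: [-180.0, -0.0, 169.8]
force: [-0.4, -1.2, 0.9]
opening: 0.0197
gripper_force: 30.0
```

move_arm --motion '[[[0,0,-5],[0,0,0],1],[[0,0,-15],[0,-1,0],1],[[0,0,-35],[0,-2,0],1],[[0,0,-65],[0,-3,0],1],[[0,0,-100],[0,-4,0],1],[[0,0,-135],[0,-5,0],1],[[0,0,-170],[0,-6,0],1],[[0,0,-205],[0,-6,0],1],[[0,0,-235],[0,-6,0],1],[[0,0,-255],[0,-6,0],1]]'

```text
clock: 9.75
tool_pos: [0.4808, 0.2297, 0.3461]
orientation: [179.8, 6.2, 169.8]
force: [0.7, 1.0, -2.2]
opening: 0.0198
gripper_force: 30.0
```

```bash
cat >> h.py <<'E'
# pouring: nose held at N (m), scoop yaw ps (deg), nose-down pitch th; grip at scoop (g,0,86)
def pour(N,ps,th,g=0.):
    Rs=Ro.from_euler("zy",[ps,th],degrees=True) if False else Ro.from_euler("z",ps,degrees=True)*Ro.from_euler("y",th,degrees=True)
    p=np.array(N)+Rs.apply(np.array([g-86,0,77])/1000)
    Rt=Rs*Ro.from_euler("xyz",[180,0,180],degrees=True)
    return p,Rt.as_euler("xyz",degrees=True)
E
python3 - <<'E'
from h import *
F=np.array([.4765,-.1935])
for ps in(-22,-10):
  d=np.array([np.cos(np.radians(ps)),np.sin(np.radians(ps))])
  N=[*(F-.02*d),.215]
  for th in(-6,60):print(ps,th,pour(N,ps,th))
plan(pour([*(F-.02*d),.26],-10,-6))
E
```

```text
-22 -6 (array([ 0.37119271, -0.15095309,  0.28258874]), array([180.,   6., 158.]))
-22 60 (array([ 0.4799157 , -0.19488003,  0.32797818]), array([180., -60., 158.]))
-10 -6 (array([ 0.36464792, -0.17377746,  0.28258874]), array([180.,   6., 170.]))
-10 60 (array([ 0.48012799, -0.19413971,  0.32797818]), array([-180.,  -60.,  170.]))
now [0.4808 0.2297 0.3461] [179.78   6.23 169.77] t 9.75 F [ 0.7  1.  -2.2] open 0.0198
[44.4, -417.8, 12.2] [0.2, 0.2, -0.2]
```

```bash
python3 - <<'E'
from h import *
F=np.array([.4765,-.1935]);ps=-22
d=np.array([np.cos(np.radians(ps)),np.sin(np.radians(ps))])
plan(pour([*(F+.02*d),.27],ps,-6),pour([*(F+.02*d),.22],ps,-6))
E
```

```text
now [0.4808 0.2297 0.3461] [179.78   6.23 169.77] t 9.75 F [ 0.7  1.  -2.2] open 0.0198
[2.0, -402.3, 6.8] [1.5, 0.2, 11.7]
[7.4, -402.5, 56.5] [1.5, 0.2, 11.7]
```

move_arm --motion '[[[0,-4,0],[0,0,0],1],[[0,-12,0],[0,0,0],1],[[0,-24,0],[0,0,1],1],[[0,-42,0],[0,0,2],1],[[0,-66,0],[0,0,3],1],[[0,-94,0],[0.5,0,4],1],[[0,-124,0],[0.5,0,5],1],[[0,-156,0],[0.5,0,6],1],[[0,-190,0],[0.8,0,7],1],[[0,-224,2],[1,0,8],1]]'

```text
clock: 10.58
tool_pos: [0.4393, 0.0063, 0.3388]
orientation: [-179.8, 6.0, 161.6]
force: [1.3, -1.0, -1.9]
opening: 0.0195
gripper_force: 30.0
```

```bash
python3 - <<'E'
from h import *
F=np.array([.4765,-.1935]);ps=-22
d=np.array([np.cos(np.radians(ps)),np.sin(np.radians(ps))])
plan(pour([*(F+.02*d),.27],ps,-6),pour([*(F+.02*d),.22],ps,-6))
E
```

```text
now [0.4393 0.0063 0.3388] [-179.78    5.98  161.63] t 10.58 F [ 1.3 -1.  -1.9] open 0.0195
[-24.6, -173.3, 4.4] [0.2, -0.0, 3.6]
[-19.4, -173.1, 54.1] [0.2, -0.0, 3.6]
```

move_arm --motion '[[[-3,-30,0],[0,0,0.5],1],[[-6,-58,0],[0,0,1],1],[[-10,-84,0],[0,0,1.5],1],[[-14,-108,0],[0,0,2],1],[[-18,-129,2],[0,0,2.5],1],[[-22,-146,6],[0,0,3],1],[[-22,-159,14],[0,0,3.5],1],[[-20,-167,26],[0,0,3.5],1],[[-20,-172,40],[0,0,3.5],1],[[-20,-173,50],[0,0,3.5],1]]'

```text
clock: 11.42
tool_pos: [0.4083, -0.1647, 0.2903]
orientation: [179.8, 5.9, 158.0]
force: [0.1, -0.1, -2.5]
opening: 0.0198
gripper_force: 30.0
```

```bash
python3 - <<'E'
from h import *
F=np.array([.4765,-.1935]);ps=-22
d=np.array([np.cos(np.radians(ps)),np.sin(np.radians(ps))])
S=snap('scene','s7');T=snap('top','t7');W=snap('wrist','w7')
def c(s,x,y,w,h,k):return cv2.resize(s['color'][y:y+h,x:x+w],(w*k,h*k),interpolation=cv2.INTER_CUBIC)
cv2.imwrite('pics/c7.png',np.hstack([c(T,340,160,100,140,4),c(S,210,200,100,140,4)]))
plan(*[pour([*(F+(.02-.03*min(max(th,0)/25,1))*d),.215],ps,th) for th in range(-6,76,6)])
from plant import ctrl
print(ctrl.get_obs()['joint_pos'].round(1))
E
```

```text
now [ 0.4095 -0.1636  0.2914] [179.86   5.89 158.15] t 11.57 F [-0.4  0.2 -1.3] open 0.0198
[1.2, -2.6, 8.8] [0.2, -0.1, 0.2]
[-7.3, -2.6, 0.2] [0.1, 5.9, 0.2]
[-9.5, -2.6, -8.2] [0.1, 11.9, 0.2]
[-12.5, -2.6, -15.6] [0.1, 17.9, 0.2]
[-16.0, -2.6, -21.8] [0.1, 23.9, 0.2]
[-20.1, -2.6, -27.0] [0.1, 29.9, 0.2]
[-30.6, -2.6, -30.3] [0.1, 35.9, 0.2]
[-42.5, -2.6, -32.2] [0.1, 41.9, 0.2]
[-54.6, -2.6, -32.9] [0.1, 47.9, 0.2]
[-66.7, -2.7, -32.3] [0.1, 53.9, 0.2]
[-78.6, -2.7, -30.5] [0.1, 59.9, 0.2]
[-90.3, -2.7, -27.4] [0.1, 65.9, 0.2]
[-101.6, -2.8, -23.1] [0.0, 71.9, 0.2]
[-112.4, -2.8, -17.7] [0.0, 77.9, 0.2]
[   6.4   -8.1  -27.6    2.9  -65.2 -119.3]
```

View pics/c7.png

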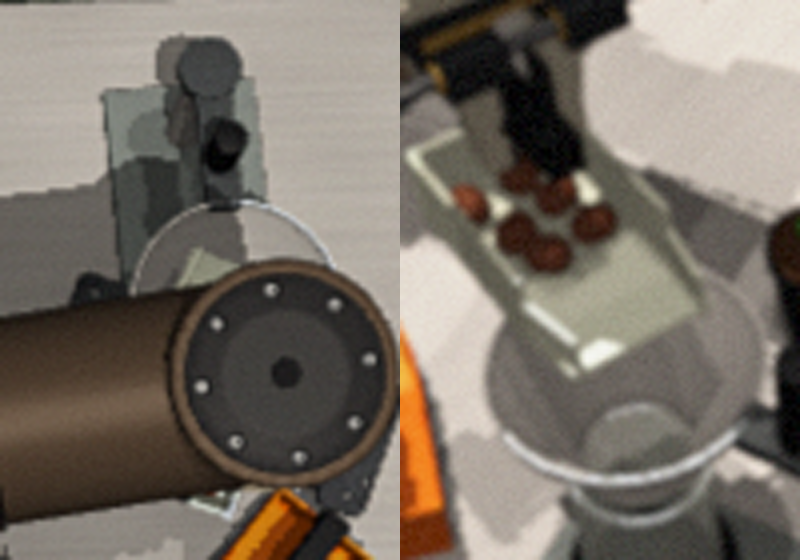

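All six lumps are in the pan and the nose is over the funnel (crop: nose edge about (630,340), rim centre about (620,390)). I'll pour with the nose drawn back to 30 mm before the funnel's centre.

```bash
python3 - <<'E'
from h import *
F=np.array([.4765,-.1935]);ps=-22
d=np.array([np.cos(np.radians(ps)),np.sin(np.radians(ps))])
plan(*[pour([*(F+(.02-.05*min(max(th,0)/20,1))*d),.21],ps,th) for th in list(range(-6,31,3))])
E
```

```text
now [ 0.4095 -0.1636  0.2914] [179.86   5.89 158.15] t 11.57 F [-0.4  0.2 -1.3] open 0.0198
[1.7, -2.6, 13.7] [0.2, -0.1, 0.2]
[-2.5, -2.6, 9.3] [0.2, 2.9, 0.2]
[-6.8, -2.6, 5.2] [0.1, 5.9, 0.2]
[-3.9, -2.6, 0.4] [0.1, 8.9, 0.2]
[-1.2, -2.6, -4.0] [0.1, 11.9, 0.2]
[1.2, -2.6, -8.2] [0.1, 14.9, 0.2]
[3.6, -2.5, -12.2] [0.1, 17.9, 0.2]
[5.7, -2.5, -15.9] [0.1, 20.9, 0.2]
[7.8, -2.5, -19.3] [0.1, 23.9, 0.2]
[7.2, -2.5, -22.1] [0.1, 26.9, 0.2]
[1.5, -2.5, -24.2] [0.1, 29.9, 0.2]
[-4.3, -2.5, -25.9] [0.1, 32.9, 0.2]
[-10.2, -2.5, -27.3] [0.1, 35.9, 0.2]
```

move_arm --motion '[[[-3,-1,9],[0,3,0],1],[[-6,-2,5],[0,6,0],1],[[-4,-2.5,0],[0,9,0],1],[[-1,-2.5,-4],[0,12,0],1],[[1,-2.5,-8],[0,15,0],1],[[3.5,-2.5,-12],[0,18,0],1],[[5.5,-2.5,-16],[0,21,0],1],[[7.5,-2.5,-19],[0,24,0],1],[[7,-2.5,-22],[0,26.5,0],1],[[3,-2.5,-23.5],[0,29,0],1]]'

```text
clock: 12.4
tool_pos: [0.4051, -0.1634, 0.3167]
orientation: [179.8, -23.0, 158.4]
force: [-1.0, 0.4, -2.5]
opening: 0.0196
gripper_force: 30.0
```

```bash
python3 - <<'E'
from h import *
F=np.array([.4765,-.1935]);ps=-22
d=np.array([np.cos(np.radians(ps)),np.sin(np.radians(ps))])
plan(*[pour([*(F-.03*d),.21],ps,th) for th in list(range(23,72,3))])
from plant import ctrl
print(ctrl.get_obs()['joint_pos'].round(1))
S=snap('scene','s8')
m=cv2.inRange(S['color'][200:350,210:320],(0,0,50),(60,75,255));m=(m>0)&(S['color'][200:350,210:320,2].astype(int)>1.7*S['color'][200:350,210:320,1])
print(m.sum())
E
```

```text
now [ 0.4051 -0.1634  0.3167] [179.77 -23.   158.38] t 12.4 F [-1.   0.4 -2.5] open 0.0196
[0.6, -1.2, 2.6] [0.1, 0.0, 0.3]
[-3.5, -1.2, -1.8] [0.1, 3.0, 0.3]
[-7.9, -1.2, -5.9] [0.1, 6.0, 0.4]
[-12.5, -1.3, -9.9] [0.1, 9.0, 0.4]
[-17.2, -1.3, -13.6] [0.0, 12.0, 0.4]
[-22.2, -1.3, -17.0] [0.0, 15.0, 0.4]
[-27.4, -1.3, -20.2] [0.0, 18.0, 0.4]
[-32.7, -1.4, -23.1] [0.0, 21.0, 0.4]
[-38.1, -1.4, -25.7] [0.0, 24.0, 0.4]
[-43.7, -1.4, -28.0] [-0.0, 27.0, 0.4]
[-49.4, -1.5, -30.0] [-0.0, 30.0, 0.4]
[-55.2, -1.5, -31.8] [-0.0, 33.0, 0.4]
[-61.0, -1.5, -33.2] [-0.0, 36.0, 0.4]
[-67.0, -1.6, -34.3] [-0.0, 39.0, 0.4]
[-73.0, -1.6, -35.1] [-0.0, 42.0, 0.4]
[-79.0, -1.6, -35.6] [-0.1, 45.0, 0.4]
[-85.0, -1.7, -35.8] [-0.1, 48.0, 0.4]
[  -2.8    9.9   -5.1   -7.5  -96.8 -108.3]
375
```

move_arm --motion '[[[-1,-1,0],[0,2,0],1],[[-4,-1,-3],[0,4,0],1],[[-8,-1,-6],[0,6,0],1],[[-11,-1,-8.5],[0,8,0],1],[[-14,-1,-11],[0,10,0],1],[[-17,-1,-13.5],[0,12,0],1],[[-20.5,-1,-16],[0,14,0],1],[[-24,-1,-18],[0,16,0],1],[[-27.5,-1,-20],[0,18,0],1],[[-31,-1,-22],[0,20,0],1]]'

```text
clock: 13.28
tool_pos: [0.4396, -0.1782, 0.3241]
orientation: [179.8, -42.9, 158.4]
force: [-0.3, 0.1, -1.2]
opening: 0.0198
gripper_force: 30.0
```

```bash
python3 - <<'E'
from h import *
F=np.array([.4765,-.1935]);ps=-22
d=np.array([np.cos(np.radians(ps)),np.sin(np.radians(ps))])
plan(*[pour([*(F-.03*d),.21],ps,th) for th in list(range(43,80,4))])
from plant import ctrl
print(ctrl.get_obs()['joint_pos'].round(1))
S=snap('scene','s9')
cv2.imwrite('pics/c9.png',cv2.resize(S['color'][180:340,200:340],None,fx=3,fy=3,interpolation=cv2.INTER_CUBIC))
E
```

```text
now [ 0.4396 -0.1782  0.3241] [179.76 -42.94 158.45] t 13.28 F [-0.3  0.1 -1.2] open 0.0198
[0.9, -0.3, -0.3] [-0.1, 0.1, 0.3]
[-4.7, -0.4, -6.1] [-0.1, 4.1, 0.3]
[-10.6, -0.4, -11.5] [-0.1, 8.1, 0.3]
[-17.0, -0.5, -16.5] [-0.1, 12.1, 0.3]
[-23.7, -0.5, -21.0] [-0.1, 16.1, 0.3]
[-30.6, -0.6, -25.1] [-0.1, 20.1, 0.3]
[-37.9, -0.6, -28.6] [-0.1, 24.1, 0.3]
[-45.3, -0.6, -31.7] [-0.1, 28.1, 0.3]
[-53.0, -0.7, -34.2] [-0.2, 32.1, 0.3]
[-60.8, -0.7, -36.1] [-0.2, 36.1, 0.3]
[  -6.9   25.2   10.2  -11.4 -116.5 -106. ]
```

View pics/c9.png

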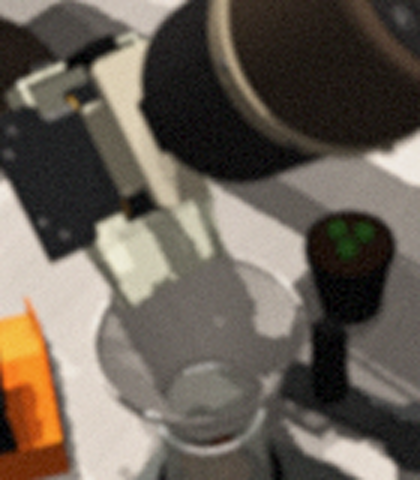

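At 43° the scoop's visible floor is clear of lumps and brown shows under the spout at crop (215,440). I'll tilt further to be sure the rest come out.

move_arm --motion '[[[-3,0,-3],[0,3,0],1],[[-7,0,-8],[0,6,0],1],[[-12,0,-12.5],[0,9,0],1],[[-17,0,-16.5],[0,12,0],1],[[-22,0,-20],[0,15,0],1],[[-27,0,-23],[0,18,0],1],[[-30.5,0,-25],[0,20,0],1],[[-34,0,-27],[0,22,0],1],[[-34,0,-27],[0,22,0],1],[[-34,0,-27],[0,22,0],1]]'

```text
clock: 14.17
tool_pos: [0.4794, -0.1941, 0.3194]
orientation: [179.6, -64.9, 158.6]
force: [-0.6, 0.0, -1.3]
opening: 0.0198
gripper_force: 30.0
```

```bash
python3 - <<'E'
from h import *
F=np.array([.4765,-.1935]);ps=-22
d=np.array([np.cos(np.radians(ps)),np.sin(np.radians(ps))])
S=snap('scene','s10');T=snap('top','t10');snap('wrist','w10')
print("back:");plan(*[pour([*(F-(.03+.0)*d),.21+.0025*(65-th)],ps,th) for th in (65,50,35,20)])
for n,s,(x,y,w,h) in(("s",S,(200,180,140,160)),("t",T,(360,160,90,110))):
    c=s['color'][y:y+h,x:x+w].astype(int);m=((c[...,2]>1.8*c[...,1])&(c[...,2]>45)&(c[...,1]<70)).astype(np.uint8)
    k,l,st,ce=cv2.connectedComponentsWithStats(m)
    print(n,[(st[i,4],(ce[i]+[x,y]).round(0).tolist()) for i in range(1,k) if st[i,4]>3])
E
```

```text
back:
now [ 0.479  -0.1941  0.3211] [179.52 -64.8  158.71] t 14.32 F [-0.5 -0.2 -1.9] open 0.0195
[-0.9, -0.4, -0.6] [-0.2, 0.2, 0.3]
[50.1, -0.1, 8.3] [-0.1, -14.8, 0.3]
[94.1, 0.2, 20.7] [-0.1, -29.8, 0.3]
[130.4, 0.4, 34.8] [-0.0, -44.8, 0.3]
s [(np.int32(401), [329.0, 189.0]), (np.int32(360), [208.0, 328.0])]
t []
```

```bash
python3 - <<'E'
from h import *
F=np.array([.4765,-.1935]);ps=-22
d=np.array([np.cos(np.radians(ps)),np.sin(np.radians(ps))])
plan(*[pour([*(F+o*d),z],ps,th) for th,o,z in((60,-.03,.225),(54,-.028,.24),(47,-.025,.255),(40,-.02,.27),(33,-.015,.28),(26,-.01,.29),(19,0,.3),(12,.01,.3),(6,.02,.3),(0,.03,.3))])
E
```

```text
now [ 0.479  -0.1941  0.3211] [179.52 -64.8  158.71] t 14.32 F [-0.5 -0.2 -1.9] open 0.0195
[19.1, -0.2, 0.8] [-0.1, -4.8, 0.3]
[38.5, -0.1, 2.6] [-0.1, -10.8, 0.3]
[57.4, -0.0, 6.0] [-0.1, -17.8, 0.3]
[73.7, 0.1, 8.3] [-0.1, -24.8, 0.3]
[84.0, 0.1, 13.2] [-0.1, -31.8, 0.3]
[92.5, 0.2, 18.4] [-0.0, -38.8, 0.3]
[97.2, 0.2, 19.2] [-0.0, -45.8, 0.3]
[91.1, 0.2, 24.1] [-0.0, -52.8, 0.4]
[83.9, 0.2, 26.8] [0.0, -58.8, 0.4]
[75.5, 0.1, 29.1] [0.0, -64.8, 0.4]
```

move_arm --motion '[[[19,0,1],[0,-5,0],1],[[38,0,3],[0,-11,0],1],[[57,0,6],[0,-18,0],1],[[74,0,8],[0,-25,0],1],[[84,0,13],[0,-32,0],1],[[92,0,18],[0,-39,0],1],[[97,0,19],[0,-46,0],1],[[91,0,24],[0,-53,0],1],[[84,0,27],[0,-59,0],1],[[75,0,29],[0,-65,0],1]]'

```text
clock: 15.15
tool_pos: [0.4244, -0.1731, 0.3784]
orientation: [179.6, 0.6, 158.3]
force: [0.2, 0.2, -2.0]
opening: 0.0199
gripper_force: 30.0
```

```bash
python3 - <<'E'
from h import *
plan(([.481,.2295,.35],[180,0,170]))
S=snap('scene','s11');T=snap('top','t11');W=snap('wrist','w11')
def c(s,x,y,w,h,k):return cv2.resize(s['color'][y:y+h,x:x+w],(w*k,h*k),interpolation=cv2.INTER_CUBIC)
cv2.imwrite('pics/c11.png',np.hstack([c(S,200,160,130,190,3),c(T,350,180,100,190,3)[:570]]))
from plant import ctrl
print(ctrl.get_obs()['joint_pos'].round(1))
E
```

```text
now [ 0.4244 -0.1731  0.3784] [179.64   0.65 158.29] t 15.15 F [ 0.2  0.2 -2. ] open 0.0199
[96.7, 394.8, 29.8] [0.3, 0.7, -11.7]
[   2.5   -4.5  -12.1   -0.2  -82.1 -114.1]
```

View pics/c11.png

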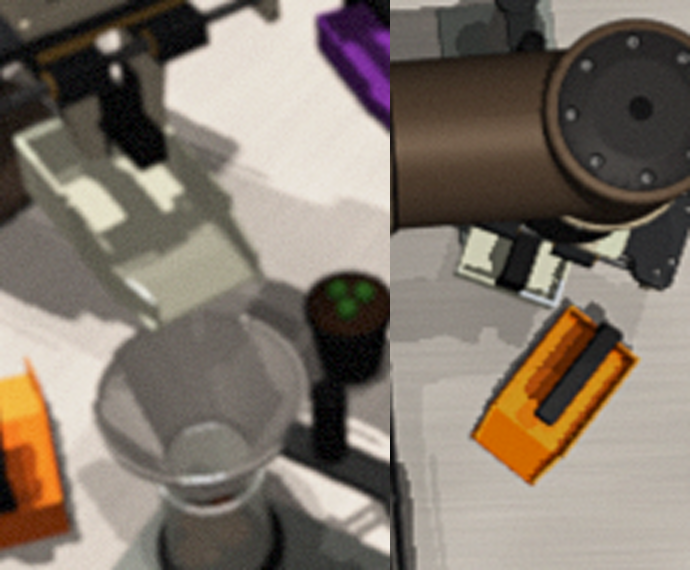

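The scoop is empty, the funnel cone holds no lumps, and brown shows only in the jar below the spout at crop (215,500). I'll take the scoop back now.

move_arm --motion '[[[4,15,0],[0,0,0],1],[[12,45,0],[0,0,-2],1],[[20,80,0],[0,0,-3],1],[[30,120,0],[0,0,-5],1],[[40,160,0],[0,0,-6],1],[[50,200,5],[0,0,-7],1],[[60,240,10],[0,0,-8],1],[[70,280,15],[0,0,-9],1],[[80,320,20],[0,0,-10],1],[[88,355,25],[0,0,-11],1]]'

```text
clock: 16.13
tool_pos: [0.4753, 0.1923, 0.3527]
orientation: [179.8, 0.0, 169.3]
force: [1.1, -0.7, -0.8]
opening: 0.0197
gripper_force: 30.0
```

```bash
python3 - <<'E'
from h import *
plan(([.481,.2295,.14],[180,0,170]),([.481,.2295,.088],[180,0,170]))
E
```

```text
now [0.4753 0.1923 0.3527] [1.7979e+02 3.0000e-02 1.6934e+02] t 16.13 F [ 1.1 -0.7 -0.8] open 0.0197
[1.4, 36.8, 212.8] [0.2, 0.0, -0.7]
[1.4, 36.6, 264.8] [0.2, 0.0, -0.7]
```

move_arm --motion '[[[1,20,20],[0,0,0],1],[[1,34,50],[0,0,0],1],[[1,37,85],[0,0,0],1],[[1,37,120],[0,0,0],1],[[1,37,155],[0,0,0],1],[[1,37,185],[0,0,0],1],[[1,37,210],[0,0,0],1],[[1,37,230],[0,0,0],1],[[1,37,244],[0,0,0],1],[[1,37,252],[0,0,0],1]]'

```text
clock: 16.97
tool_pos: [0.4813, 0.2266, 0.0984]
orientation: [180.0, -0.1, 169.2]
force: [-0.5, -0.3, -2.3]
opening: 0.0196
gripper_force: 30.0
```

```bash
python3 - <<'E'
from h import *
plan(([.481,.2295,.0865],[180,0,170]))
E
```

```text
now [0.4813 0.2266 0.0984] [ 1.7996e+02 -8.0000e-02  1.6922e+02] t 16.97 F [-0.5 -0.3 -2.3] open 0.0196
[0.8, 2.8, 11.9] [0.0, -0.1, -0.8]
```

move_arm --motion '[[[0,0,3],[0,0,0],1],[[0,0,6],[0,0,0],1],[[0,0,8],[0,0,0],1],[[0,0,9],[0,0,0],1],[[0,0,10],[0,0,0],1],[[0,0,10],[0,0,0],1]]'

```text
clock: 17.47
tool_pos: [0.4814, 0.227, 0.0908]
orientation: [179.8, 0.1, 169.2]
force: [0.0, -0.2, -1.2]
opening: 0.0195
gripper_force: 30.0
```

move_arm --motion '[[[0,0,1],[0,0,0],1],[[0,0,2],[0,0,0],1],[[0,0,3],[0,0,0],1],[[0,0,3],[0,0,0],1]]'

```text
clock: 17.8
tool_pos: [0.4812, 0.2268, 0.0872]
orientation: [179.8, 0.0, 169.2]
force: [0.0, 0.1, -1.2]
opening: 0.0196
gripper_force: 30.0
```

move_arm --motion '[[[0,0,0.5],[0,0,0],1],[[0,0,1],[0,0,0],1],[[0,0,1.5],[0,0,0],1],[[0,0,1.5],[0,0,0],1]]'

```text
clock: 18.13
tool_pos: [0.4816, 0.2269, 0.0863]
orientation: [179.8, 0.1, 169.3]
force: [-0.0, -2.6, 5.1]
opening: 0.0197
gripper_force: 30.0
```

Contact reads +5 N. I'll open, wait, then rise.

move_arm --motion '[[[0,0,0],[0,0,0],0.6],[[0,0,0],[0,0,0],0.4],[[0,0,0],[0,0,0],0.3],[[0,0,0],[0,0,0],0.3],[[0,0,0],[0,0,0],0.3],[[0,0,0],[0,0,0],0.3],[[0,0,-15],[0,0,0],0.3],[[0,0,-40],[0,0,0],0.3],[[0,0,-75],[0,0,0],0.3],[[0,0,-115],[0,0,0],0.3]]'

```text
clock: 18.97
tool_pos: [0.4801, 0.2257, 0.2006]
orientation: [180.0, -0.1, 169.2]
force: [1.5, 0.5, -0.2]
opening: 0.0613
gripper_force: 0.0
```

move_arm --motion '[[[0,0,-40],[0,0,0],0.3],[[0,0,-80],[0,0,0],0.3],[[0,0,-120],[0,0,0],0.3],[[-40,0,-150],[0,0,0],0.3],[[-80,0,-180],[0,0,0],0.3],[[-80,0,-180],[0,0,0],0.3]]'

```text
clock: 19.47
tool_pos: [0.5626, 0.2106, 0.3847]
orientation: [179.6, 0.3, 169.2]
force: [0.7, 0.3, 0.4]
opening: 0.0611
gripper_force: 0.0
```

```bash
python3 - <<'E'
from h import *
plan()
S=snap('scene','s20');T=snap('top','t20');W=snap('wrist','w20')
cv2.imwrite('pics/c20.png',np.hstack([cv2.resize(S['color'][120:360,130:450],(480,360),interpolation=cv2.INTER_CUBIC),cv2.resize(T['color'][170:280,370:460],(295,360),interpolation=cv2.INTER_CUBIC)]))
# unmoved bystanders?
T0=load('top0');D=cv2.absdiff(T['color'],T0['color']).max(2)
for n,(x,y) in dict(pot=(320,250),pot2=(322,188),lid=(171,213),bottle=(168,250),purple=(208,315)).items():print(n,int((D[y-15:y+15,x-15:x+15]>60).sum()))
print(onz(T,(399,236),.19))
E
```

```text
now [0.5626 0.2106 0.3847] [179.64   0.3  169.25] t 19.47 F [0.7 0.3 0.4] open 0.0611
pot 55
pot2 0
lid 213
bottle 475
purple 550
[ 0.47758949 -0.19453857  0.19      ]
```

View pics/c20.png

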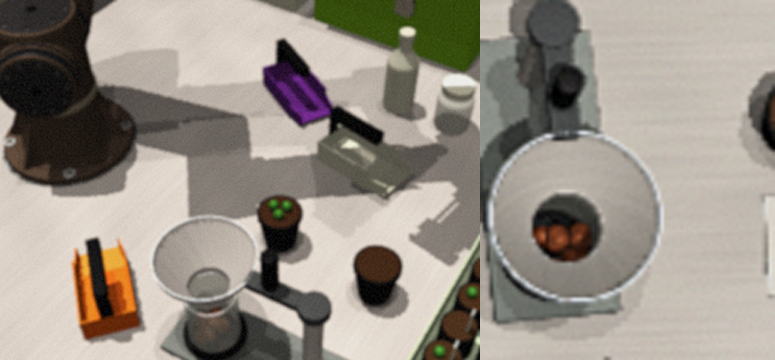

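The last picture shows the scoop upright and empty at left-crop (360,155), the funnel over the jar at (205,260), lumps in the jar through the spout at right-crop (565,240), and no lumps outside it. The bystanders are in place.

```bash
python3 -c "
from plant import ctrl
print(ctrl.close_job())"
```

```text
the job is handed in; nothing more can be done
None
```

I handed the job in at about 19.6 s: the funnel is home against its stop over the jar, the lumps went through it into the jar (I could count only some through the spout, but saw none elsewhere), and the empty scoop is upright and released at its old spot with the things around it looking unmoved.

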